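# Hold a wax bar in the corner of a sawing board

### The arm

A 6-joint arm with a two-finger parallel gripper is mounted at the origin on the work surface. World frame = base frame: x ahead of the robot, y to its left, z up, the work surface at z = 0. Lengths are in m, angles in rad, forces in N, time in s.
With the tool pointing down it reaches from about 0.375 to 0.925 m from the base axis. Payload 5.7 kg.
Tool frame: the origin (TCP) lies midway between the tips of the shut fingers; the grasp point (between the pads) lies 19 mm behind it (robot.grasp_offset is the distance from the TCP to the grasp point, in m); z points along the fingers, y is the direction in which the jaws open and shut (so a half turn about z gives the same grasp; the last joint's range is limited). The gripper opens to 85 mm and grips with 20 to 120 N. Pads are 22 mm wide; open, the fingers measure 114 mm over their backs; the gripper's body (76 mm by 85 mm) begins 54 mm behind the grasp point. The pads swing forward as they close: fully open they stand 13 mm farther back than shut.
Start: joints at [1.028, 0.359, 1.51, -0, 1.272, -0.115], TCP at [0.249, 0.546, 0.208] pointing down, gripper open.
Joint ranges: [-2.97, 2.97], [-1.01, 2.36], [0.21, 2.38], [-0.96, 4.11], [0.2, 2.71], [-2.98, 2.98]. Speed limits (rad/s): [2.39, 2.39, 3.14, 3.14, 3.14, 3.14].

### API

Orientations are given as a 3x3 rotation matrix whose columns are the frame's x, y, z axes.
In Python, from rig import robot gives the robot as it stands.
- The arm moves only by the shell command python3 -m inch 'ROWS' [FORCE]. ROWS is JSON, a list of rows, each an object with "gripper": the opening, from -1 (shut) to 1 (fully open), so that 0 is half open; "slide": the shift along the world's x, y, z in m, a list of three; "yaw": the turn about the world's z in rad. In form: [{"gripper": gripper, "slide": [x, y, z], "yaw": yaw}, ...]. A call has 1 to 20 rows; each row shifts and turns the commanded pose from where the row before left it; what a row does not reach is not made up. A row lasts 1/8 s, in which the tool goes at most 62.5 mm and 10.7 degrees, less where a joint would pass 70% of its speed; a pose out of reach is approached as far as the arm can. A call with a gripper value outside its range is refused whole. The fingers move at their own pace and stop on an object; FORCE is the grip in N (left out, the last holds). Time passes only in rows, so rows that do not move let the fingers close. It gives the time, the measured TCP pose, the force and the opening at its end, in the units of the state.
- robot.get_obs(): the state, without advancing time (a new reading comes with each control period).
- robot.get_image(name): name is "scene" or "side" or "wrist"; returns a dict with "frame" (400x640x3 uint8, red, green, blue), "vfov" (degrees; the focal length in pixels is half the picture's height over the tangent of half this angle, whatever the lens; pixels are square), "cx", "cy" (the principal point, pixels), "k1" (the pictures are not rectified: a ray, as slopes to the right and down, at radius r is drawn at 1 + k1 r^2 times it, then the intrinsics apply), "rvec" (rotation vector, rad) and "tvec" (3), from world to camera coordinates, as OpenCV has them; the wrist camera has in their place "hand_eye" (4x4, takes a point from camera to tool coordinates, whose origin is the TCP and whose axes are the flange's). Camera axes: x right, y down, z forward; pixel columns grow to the right and rows downward; lengths in m; the calibration is good to about 2 mm. A picture is of the moment at which its call begins: read the wrist's pose just before it. There is no depth.
- robot.close_job(): hands the job in, once; it reports no verdict.
Trained networks look in a picture, given as the dict that the camera call returned (one of the last four; its "shot" number tells which), for a name from the list of things; names that differ only in an ending like _2 or _b are one class to them, and where a whole thing is asked for, a point or a joint stands for the part that bears it (a point fixed in the world has none). Each returns a list of dicts, best first, with "score" (0 to 1); they miss things now and then, are a little off and sometimes report something else, mostly with a low value. They report only what shows in the picture. A call takes as long as a camera call.
- robot.find_in(picture, label): "extent" ([left, top, width, height] in pixels, round what is visible of it).
- robot.mark_of(picture, label): "xy" ([column, row] in pixels: a listed point, or the origin of a listed thing).
The state is a dict: "time_s": time; "joints": joint angles; "joint_velocities": joint speeds; "tau": joint torques, N m; "tcp_pos": TCP position; "eef_rot": TCP orientation; "contact_force": force on the tool from outside, world axes, zero at the start; "wrist_torque": the same for the moment, N m; "gripper_width": finger opening in m.
Only numpy, scipy, OpenCV 4.12 (cv2) and the standard library are available. Lean on these libraries where they do the work, as an engineer would, in place of code of your own. Each camera call takes 0.05 s, during which the arm holds its last target. There are 200 camera calls.

### The job

Pull the top drawer of the small wooden chest right out to its stop and take out the long wax bar. Stand it flat on the sawing board, on the saw-slot side of the steel length stop, and push it home so that its long side is tight against the wooden fence and its end tight against the stop. Finish with it still gripped and pressed gently against both, because I am about to saw it: do not let go, and leave the drawer open, the other wax in it and everything else on the bench where it is.

Things in the scene. Friction and masses are not known exactly. Their poses are not given: they have to be found in the camera images.
- chest_drawer0 (a joint): travel of the chest's top drawer in m: 0 shut, 0.142 fully out at its stop; it slides along the chest's -x and pulls with about 1 to 2 N
- chest: small light-wood bench-top chest of two drawers, 210 mm deep (x), 290 wide (y), 152 high, fixed; origin at the centre of its underside; its -x axis points out of the drawer fronts. The top drawer's inside is 165 (x) by 248 mm with walls 6 mm thick and 43 mm high above its floor, the floor 85 mm above the bench; the drawer front's top edge is 138 mm above the bench
- chest_drawer0_handle (a point): grip point of the top drawer's brass knob: a round knob 28 mm across on a stem, 16 mm thick along the pull, its axis along the chest's x; the point lies on that axis in the middle of the wide part, 112 mm above the bench, 35 mm out from the drawer front, and moves with the drawer
- bar_mid (a point): centre of the long wax bar, dark green hard wax, a box 32 mm (x) by 90 mm (y, its length) by 44 mm high (z up), 0.1 to 0.16 kg, standing on the drawer floor; friction coefficient on wood and steel 0.5 to 0.7; the point is 22 mm above its underside
- offcut_mid (a point): centre of a short offcut of the same wax bar, 32 by 38 by 44 mm high, in the same drawer; leave it there
- tube_mid (a point): centre of an upright tube of the same wax, 28 mm diameter, 36 mm high, in the same drawer; leave it there
- board: light-wood sawing board screwed to the bench, 160 mm (x) by 290 mm (y) by 18 mm thick; origin at the centre of its underside, so the bed is at z = 18 mm. Its fence runs along its y axis
- fence: wooden fence on the far (+x) side of the board: upright face towards -x at x = 45 mm of the board frame, 18 mm high above the bed, 25 mm thick, full width of the board, cut through by the saw slot at y = 0. This body's frame is the same as the board's
- saw_slot (a point): foot of the fence face at the saw slot, the middle of the fence: board frame (45, 0, 18) mm
- stop: steel length stop clamped on the fence, at either end of it (about 70 to 86 mm from the saw slot along the board's y, on the + or - side): a block 30 mm (x) by 16 mm (y) by 26 mm high in front of the fence, with a brass thumb screw above the fence up to 42 mm above the bed; origin at the middle of the block's underside on the bed, axes parallel to the board's. The face that looks to the saw slot, 8 mm from the origin, is the one to use. It does not slide
- holddown: black star knob 30 mm across and 30 mm high that bolts the board down, standing on the bed in front of the other end of the fence; origin at its foot; fixed
- saw_mid (a point): middle of a jeweller's saw frame lying on the bench, about 220 by 80 mm and 25 mm high; leave it alone
- steel_block_mid (a point): centre of a square steel bench block, 64 by 64 by 19 mm; leave it alone
- jar_mid (a point): centre of a glass jar of wax scraps, 70 mm diameter, 108 mm high; leave it alone
- file_mid (a point): middle of a file with a wooden handle, 215 mm long, 22 mm high; leave it alone
- calliper_mid (a point): middle of a digital calliper lying flat, 200 mm long, 12 mm high; leave it alone

How it is judged:
By the outcome, as a careful person would: the job done as asked, in the order asked, and still so for the second after the job is handed in, while the arm keeps its last pose, push and grip.
It also fails if it takes over 67 s, if anything falls off the work surface, if the arm or the gripper's body presses on something with over 40 N, if the wrist force passes 120 N, or if a joint passes its speed limit or range.

## Working session

There is one attempt and no reset: what is moved stays moved. The work goes in short steps, Python scripts to look and compute and a shell command to move; the robot and the scene stay as the last step left them, time stands still between calls to the robot, and variables do not carry over. Pictures are saved under pics/ and viewed, about 8 in all and at most 12, crops included, and the job is handed in when it is done.

```bash
mkdir -p pics
cat > h.py <<'E'
import numpy as np, cv2
from rig import robot
def cam(p,obs=None):
    H,W=p["frame"].shape[:2]; f=H/2/np.tan(np.radians(p["vfov"])/2)
    if "rvec" in p and p["rvec"] is not None:
        R=cv2.Rodrigues(np.array(p["rvec"],float))[0]; t=np.array(p["tvec"],float).ravel()
    else:
        T=np.eye(4); T[:3,:3]=obs["eef_rot"]; T[:3,3]=obs["tcp_pos"]
        M=np.linalg.inv(T@np.array(p["hand_eye"])); R,t=M[:3,:3],M[:3,3]
    K=np.array([[f,0,p["cx"]],[0,f,p["cy"]],[0,0,1.]]); return K,np.array([p["k1"],0,0,0.]),R,t
def ray(c,uv):
    K,D,R,t=c; n=cv2.undistortPoints(np.array([[uv]],float),K,D).ravel()
    d=R.T@np.array([n[0],n[1],1]); return -R.T@t,d/np.linalg.norm(d)
def atz(c,uv,z):
    o,d=ray(c,uv); return o+d*(z-o[2])/d[2]
def proj(c,X):
    K,D,R,t=c; return cv2.projectPoints(np.array(X,float).reshape(-1,3),cv2.Rodrigues(R)[0],t,K,D)[0].reshape(-1,2)
def tri(rays):
    A=sum(np.eye(3)-np.outer(d,d) for o,d in rays); b=sum((np.eye(3)-np.outer(d,d))@o for o,d in rays)
    X=np.linalg.solve(A,b); return X,max(np.linalg.norm((np.eye(3)-np.outer(d,d))@(X-o)) for o,d in rays)
def shoot(name,fn):
    o=robot.get_obs(); p=robot.get_image(name); cv2.imwrite("pics/"+fn,p["frame"][:,:,::-1]); return p,cam(p,o)
E
cat > a.py <<'E'
from h import *
np.set_printoptions(precision=4,suppress=True)
names="chest chest_drawer0_handle board saw_slot stop holddown saw_mid steel_block_mid jar_mid file_mid calliper_mid bar_mid".split()
zz=dict(chest=0,chest_drawer0_handle=.112,board=0,saw_slot=.018,stop=.018,holddown=.018,saw_mid=.012,steel_block_mid=.01,jar_mid=.054,file_mid=.011,calliper_mid=.006,bar_mid=.107)
S={n:shoot(n,n+"0.png") for n in("scene","side")}
print(robot.get_obs()["tcp_pos"],robot.get_obs()["contact_force"],robot.get_obs()["eef_rot"])
for l in names:
    rs=[]
    for n,(p,c) in S.items():
        m=robot.mark_of(p,l)[:2]
        for q in m[:2]: print(l,n,round(q["score"],2),np.round(q["xy"]),atz(c,q["xy"],zz[l]))
        if m: rs.append(ray(c,m[0]["xy"]))
    if len(rs)==2: print("   tri",*tri(rs))
im=np.vstack([cv2.resize(S[n][0]["frame"],None,fx=.75,fy=.75) for n in S])[:,:,::-1]
cv2.imwrite("pics/both0.png",im)
E
python3 a.py
```

```text
[0.2486 0.5454 0.2068] [ 0.2478 -0.5688  0.2178] [[-0.9099  0.4149 -0.0008]
 [ 0.4149  0.9099 -0.0014]
 [ 0.0002 -0.0016 -1.    ]]
chest scene 0.66 [374. 333.] [0.7236 0.2489 0.    ]
chest side 0.74 [454. 224.] [ 0.7638 -0.2441  0.    ]
chest side 0.61 [306. 139.] [0.7163 0.248  0.    ]
   tri [ 0.7448 -0.0005 -0.1031] 0.22934221760848766
chest_drawer0_handle scene 0.59 [402. 235.] [0.5818 0.2144 0.112 ]
chest_drawer0_handle side 0.9 [279. 133.] [0.5879 0.212  0.112 ]
   tri [0.5859 0.2136 0.1133] 0.0027023558902890153
board scene 0.66 [260. 198.] [ 0.5327 -0.2273  0.    ]
board side 0.76 [385. 271.] [ 0.5302 -0.2244  0.    ]
   tri [ 0.5316 -0.2256 -0.    ] 0.0018583108169899056
saw_slot scene 0.75 [243. 201.] [ 0.588  -0.2317  0.018 ]
saw_slot scene 0.38 [486. 236.] [0.355  0.3102 0.018 ]
saw_slot side 0.95 [400. 255.] [ 0.5793 -0.2236  0.018 ]
saw_slot side 0.19 [183. 186.] [0.3379 0.3054 0.018 ]
   tri [ 0.5845 -0.227   0.0175] 0.005853362325414014
stop scene 0.52 [263. 210.] [ 0.5866 -0.1601  0.018 ]
stop side 0.76 [377. 240.] [ 0.5735 -0.1589  0.018 ]
stop side 0.45 [278. 135.]
[... 804 characters left out ...]
 0.7646 -0.0338  0.054 ]
jar_mid scene 0.71 [230. 185.] [ 0.593  -0.2691  0.054 ]
jar_mid side 0.88 [393. 168.] [ 0.7598 -0.0407  0.054 ]
   tri [ 0.7624 -0.0379  0.0505] 0.000770374979522883
file_mid scene 0.89 [486. 234.] [0.3405 0.3055 0.011 ]
file_mid scene 0.45 [190. 234.] [ 0.7517 -0.2317  0.011 ]
file_mid side 0.55 [182. 184.] [0.3449 0.3209 0.011 ]
   tri [0.3436 0.3098 0.0169] 0.004371195569028553
calliper_mid scene 0.8 [186. 234.] [ 0.7549 -0.2455  0.006 ]
calliper_mid side 0.91 [455. 224.] [ 0.7609 -0.2499  0.006 ]
calliper_mid side 0.19 [394. 169.] [ 0.8014 -0.0134  0.006 ]
   tri [ 0.7569 -0.2484  0.0066] 0.0034962684701532365
bar_mid side 0.55 [280. 135.] [0.5878 0.2094 0.107 ]
```

View pics/both0.png

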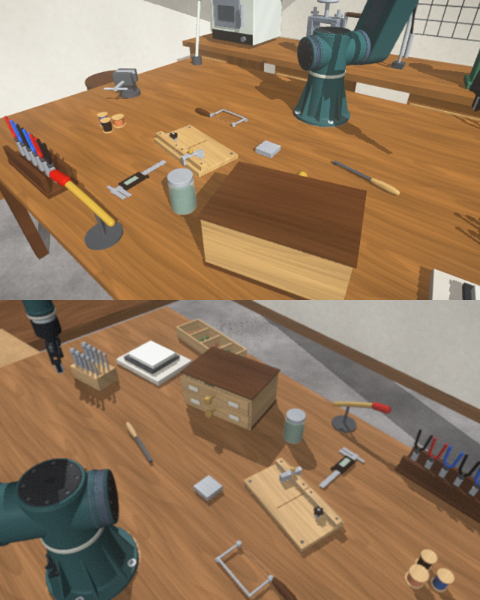

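The chest (centre ~(0.72, 0.25), yaw ~14°), its knob, the board, the stop at the chest (+y) end and the hold-down at the other end are all visible. I'll approach the knob with a wrist look on the way.

```bash
python3 -m inch '[{"gripper":1,"slide":[0.03,-0.042,0.012],"yaw":0.085},{"gripper":1,"slide":[0.03,-0.042,0.012],"yaw":0.085},{"gripper":1,"slide":[0.03,-0.042,0.012],"yaw":0.085},{"gripper":1,"slide":[0.03,-0.042,0.012],"yaw":0.085},{"gripper":1,"slide":[0.03,-0.042,0.012],"yaw":0.085},{"gripper":1,"slide":[0.03,-0.042,0.0],"yaw":0.085},{"gripper":1,"slide":[0.03,-0.042,0.0],"yaw":0.085},{"gripper":1,"slide":[0.03,-0.042,0.0],"yaw":0.085},{"gripper":1,"slide":[0,0,0],"yaw":0}]' 40
cat > b.py <<'E'
from h import *
import sys
np.set_printoptions(precision=4,suppress=True)
fn=sys.argv[1]
p,c=shoot("wrist",fn); print("cam centre",-c[2].T@c[3],"axis",c[2][2])
for a in sys.argv[2:]:
    l,z=a.split(":")
    for q in robot.mark_of(p,l)[:2]: print(l,round(q["score"],2),np.round(q["xy"]),atz(c,q["xy"],float(z)))
E
python3 b.py w1.png chest_drawer0_handle:.112 chest:0
```

```text
time_s: 2.42
tcp_pos: [0.491, 0.2072, 0.2676]
eef_rot: [[-0.969, -0.246, 0.001], [-0.246, 0.969, -0.001], [-0.001, -0.001, -1.0]]
contact_force: [-0.8, 0.6, -0.0]
gripper_width: 0.0854
cam centre [0.4104 0.1867 0.4342] axis [ 0.3125  0.0781 -0.9467]
chest_drawer0_handle 0.72 [298. 258.] [0.5797 0.213  0.112 ]
chest 0.58 [306. 312.] [0.721  0.2542 0.    ]
chest 0.57 [297. 258.] [0.6385 0.2213 0.    ]
```

View pics/w1.png

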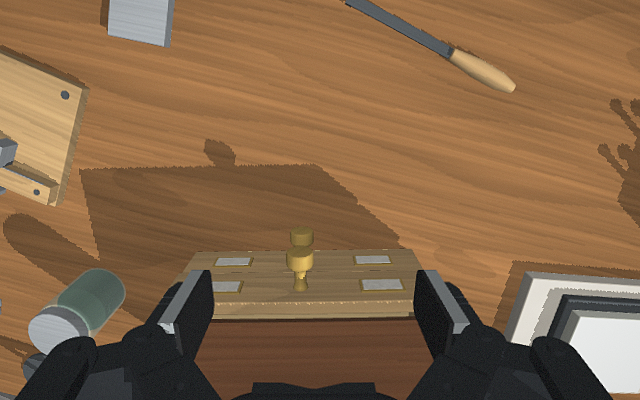

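Run:
```python
from h import *
o=robot.get_obs();p=robot.get_image("wrist");c=cam(p,o)
q=robot.mark_of(p,"chest_drawer0_handle")[0]["xy"];R=[ray(c,q)]
for n in("scene","side"):
    s=robot.get_image(n);cs=cam(s);m=robot.mark_of(s,"chest_drawer0_handle");print(n,m[:2]);
    if m:R.append(ray(cs,m[0]["xy"]))
print(tri(R),o["tcp_pos"])
a,b=atz(c,(190,320),.152),atz(c,(414,318),.152);print(a,b,np.linalg.norm(a-b),np.degrees(np.arctan2(*(b-a)[1::-1])))
```

```text
scene [{'xy': [402.9, 233.1], 'score': 0.65}]
side [{'xy': [276.3, 132.2], 'score': 0.55}]
(array([0.57947307, 0.21451893, 0.11638965]), np.float64(0.0025675531470115438)) [0.48840485 0.21029158 0.26748437]
[0.64701933 0.1287124  0.152     ] [0.59126759 0.33573123 0.152     ] 0.2143946233415074 105.0725929803762
```

```bash
python3 -m inch '[{"gripper":1,"slide":[0.048,0.002,0],"yaw":0.01},{"gripper":1,"slide":[0.048,0.002,0],"yaw":0},{"gripper":1,"slide":[0,0,-0.05],"yaw":0},{"gripper":1,"slide":[0,0,-0.05],"yaw":0},{"gripper":1,"slide":[0,0,-0.04],"yaw":0},{"gripper":1,"slide":[0,0,-0.032],"yaw":0},{"gripper":1,"slide":[0,0,0],"yaw":0}]' 40
python3 -m inch '[{"gripper":-1,"slide":[0,0,0],"yaw":0},{"gripper":-1,"slide":[0,0,0],"yaw":0},{"gripper":-1,"slide":[0,0,0],"yaw":0},{"gripper":-1,"slide":[0,0,0],"yaw":0},{"gripper":-1,"slide":[0,0,0],"yaw":0},{"gripper":-1,"slide":[0,0,0],"yaw":0}]' 40
```

```text
time_s: 3.75
tcp_pos: [0.5823, 0.2138, 0.093]
eef_rot: [[-0.966, -0.26, -0.006], [-0.26, 0.966, -0.001], [0.006, 0.0, -1.0]]
contact_force: [-0.6, -0.6, 0.4]
gripper_width: 0.0853
time_s: 4.5
tcp_pos: [0.5852, 0.2161, 0.097]
eef_rot: [[-0.966, -0.259, 0.001], [-0.259, 0.966, 0.004], [-0.002, 0.003, -1.0]]
contact_force: [-2.7, 6.5, 5.5]
gripper_width: 0.0178
```

Run:
```python
from h import *
print(robot.get_obs()["gripper_width"])
p,c=shoot("wrist","w2.png");s,cs=shoot("side","s2.png")
a=cv2.resize(p["frame"][120:400,150:500],None,fx=1.2,fy=1.2)
b=cv2.resize(s["frame"][60:200,190:390],(420,294))
h=max(a.shape[0],b.shape[0]);im=np.zeros((a.shape[0]+b.shape[0],420,3),np.uint8);im[:a.shape[0],:a.shape[1]]=a;im[a.shape[0]:,:420]=b
cv2.imwrite("pics/c2.png",im[:600,:,::-1]);print(im.shape,robot.get_obs())
```

```text
0.017784501821864522
(630, 420, 3) {'time_s': 4.6, 'joints': array([ 0.24105081,  0.50266359,  1.57510448,  0.0035273 ,  1.0616619 ,
       -1.5931144 ]), 'joint_velocities': array([-3.31125052e-04,  3.56166434e-04, -2.81575533e-04, -8.61837071e-05,
       -1.25760138e-03,  1.44272433e-04]), 'tau': array([-4.23370063e+00, -5.46315551e+01, -2.25470388e+01, -2.23996349e+00,
       -3.24930595e-01, -2.86381255e-02]), 'tcp_pos': array([0.58518656, 0.21606544, 0.09699716]), 'eef_rot': array([[-0.9659622 , -0.25867965,  0.00136746],
       [-0.25867367,  0.9659584 ,  0.00350778],
       [-0.0022283 ,  0.00303466, -0.99999291]]), 'contact_force': array([-2.8258271 ,  5.86104569,  6.2668    ]), 'wrist_torque': array([ 1.12505536,  0.41192164, -0.02667304]), 'gripper_width': 0.017627364733222874}
```

View pics/c2.png

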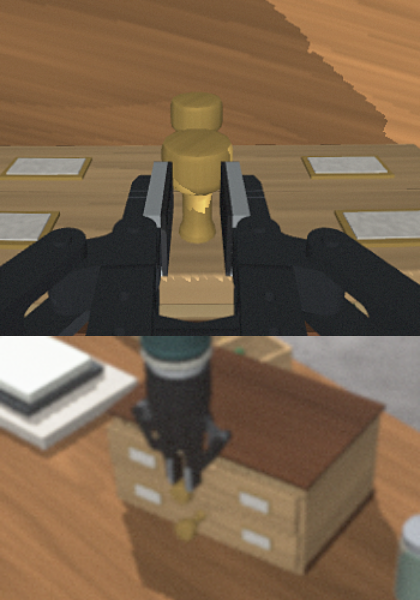

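The pads sit behind the knob's head on its neck, which is a positive hook for pulling. I'll pull most of the way and watch the force.

```bash
python3 -m inch '[{"gripper":-1,"slide":[-0.0097,-0.0026,0],"yaw":0},{"gripper":-1,"slide":[-0.0193,-0.0052,0],"yaw":0},{"gripper":-1,"slide":[-0.0193,-0.0052,0],"yaw":0},{"gripper":-1,"slide":[-0.0193,-0.0052,0],"yaw":0},{"gripper":-1,"slide":[-0.0193,-0.0052,0],"yaw":0},{"gripper":-1,"slide":[-0.0193,-0.0052,0],"yaw":0},{"gripper":-1,"slide":[-0.0145,-0.0039,0],"yaw":0},{"gripper":-1,"slide":[0,0,0],"yaw":0}]'
python3 -m inch '[{"gripper":-1,"slide":[-0.0097,-0.0026,0],"yaw":0},{"gripper":-1,"slide":[-0.0058,-0.0016,0],"yaw":0},{"gripper":-1,"slide":[0,0,0],"yaw":0}]'
```

```text
time_s: 5.6
tcp_pos: [0.4639, 0.1832, 0.0974]
eef_rot: [[-0.966, -0.258, 0.002], [-0.258, 0.966, 0.003], [-0.003, 0.003, -1.0]]
contact_force: [-3.0, 7.6, 9.3]
gripper_width: 0.0171
time_s: 5.98
tcp_pos: [0.456, 0.1795, 0.1016]
eef_rot: [[-0.966, -0.259, 0.015], [-0.259, 0.966, 0.004], [-0.016, 0.0, -1.0]]
contact_force: [-0.1, 0.4, 38.9]
gripper_width: -0.0
```

```bash
python3 -m inch '[{"gripper":-1,"slide":[0,0,0.03],"yaw":0},{"gripper":0.2,"slide":[0,0,0.05],"yaw":0},{"gripper":1,"slide":[0,0,0.05],"yaw":0},{"gripper":1,"slide":[-0.02,0,0.04],"yaw":0},{"gripper":1,"slide":[-0.02,0,0],"yaw":0},{"gripper":1,"slide":[0,0,0],"yaw":0}]'
python3 b.py w3.png chest_drawer0_handle:.112 bar_mid:.107 offcut_mid:.107 tube_mid:.103
```

```text
time_s: 6.72
tcp_pos: [0.4069, 0.177, 0.2652]
eef_rot: [[-0.966, -0.26, -0.001], [-0.26, 0.966, -0.0], [0.001, -0.0, -1.0]]
contact_force: [0.5, 0.5, -0.2]
gripper_width: 0.0854
cam centre [0.3269 0.1552 0.4319] axis [ 0.3096  0.0833 -0.9472]
chest_drawer0_handle 0.75 [303. 220.] [0.4527 0.1788 0.112 ]
bar_mid 0.94 [246. 329.] [0.5977 0.151  0.107 ]
bar_mid 0.67 [ 29. 214.] [ 0.5217 -0.0916  0.107 ]
offcut_mid 0.62 [368. 317.] [0.5474 0.2763 0.107 ]
offcut_mid 0.26 [247. 328.] [0.5961 0.1518 0.107 ]
tube_mid 0.96 [300. 354.] [0.6186 0.2173 0.103 ]
```

View pics/w3.png

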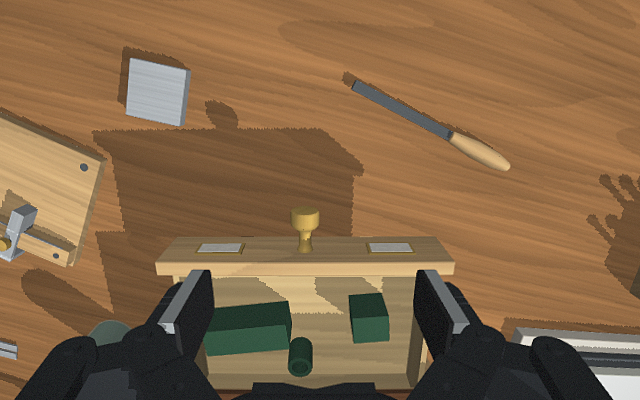

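Two things to take from w3: the drawer is open about 131 mm (knob at 303,220), so it is about 1 cm short. The long bar is at (246,329), the offcut at (368,317) and the tube at (300,354). I'll re-grip the knob lower and squarely to finish the pull.

```bash
python3 -m inch '[{"gripper":1,"slide":[0.042,0.001,-0.02],"yaw":0},{"gripper":1,"slide":[0,0,-0.05],"yaw":0},{"gripper":1,"slide":[0,0,-0.05],"yaw":0},{"gripper":1,"slide":[0,0,-0.04],"yaw":0},{"gripper":1,"slide":[0,0,-0.017],"yaw":0},{"gripper":1,"slide":[0,0,0],"yaw":0},{"gripper":-1,"slide":[0,0,0],"yaw":0},{"gripper":-1,"slide":[0,0,0],"yaw":0},{"gripper":-1,"slide":[0,0,0],"yaw":0},{"gripper":-1,"slide":[0,0,0],"yaw":0},{"gripper":-1,"slide":[0,0,0],"yaw":0}]' 30
```

```text
time_s: 8.35
tcp_pos: [0.4511, 0.1798, 0.0896]
eef_rot: [[-0.966, -0.258, 0.001], [-0.258, 0.966, 0.003], [-0.002, 0.002, -1.0]]
contact_force: [-1.8, 5.7, 5.8]
gripper_width: 0.025
```

```bash
python3 -m inch '[{"gripper":-1,"slide":[-0.0039,-0.0001,0],"yaw":0},{"gripper":-1,"slide":[-0.0039,-0.001,0],"yaw":0},{"gripper":-1,"slide":[0,0,0],"yaw":0}]';python3 -m inch '[{"gripper":-1,"slide":[-0.003,-0.0008,0],"yaw":0},{"gripper":-1,"slide":[0,0,0],"yaw":0}]'
```

```text
time_s: 8.72
tcp_pos: [0.4483, 0.179, 0.0898]
eef_rot: [[-0.966, -0.259, 0.01], [-0.259, 0.966, 0.004], [-0.011, 0.001, -1.0]]
contact_force: [9.7, 6.9, -6.6]
gripper_width: 0.0254
time_s: 8.98
tcp_pos: [0.4482, 0.179, 0.0901]
eef_rot: [[-0.966, -0.258, 0.015], [-0.258, 0.966, 0.005], [-0.016, 0.001, -1.0]]
contact_force: [15.5, 9.6, -14.1]
gripper_width: 0.0248
```

```bash
python3 -m inch '[{"gripper":1,"slide":[0.004,0.001,0],"yaw":0},{"gripper":1,"slide":[0,0,0],"yaw":0},{"gripper":1,"slide":[0,0,0],"yaw":0},{"gripper":1,"slide":[0,0,0.05],"yaw":0},{"gripper":1,"slide":[0,0,0.05],"yaw":0},{"gripper":1,"slide":[0,0,0.05],"yaw":0},{"gripper":1,"slide":[0.02,0,0.05],"yaw":0},{"gripper":1,"slide":[0.05,0,0.05],"yaw":0},{"gripper":1,"slide":[0,0,0],"yaw":0}]'
python3 b.py w4.png chest_drawer0_handle:.112 bar_mid:.107 offcut_mid:.107 tube_mid:.103
```

```text
time_s: 10.1
tcp_pos: [0.5125, 0.1774, 0.3364]
eef_rot: [[-0.966, -0.258, 0.008], [-0.258, 0.966, 0.001], [-0.008, -0.001, -1.0]]
contact_force: [-0.8, 0.1, -0.2]
gripper_width: 0.0853
cam centre [0.431  0.1556 0.5024] axis [ 0.3183  0.0841 -0.9443]
chest_drawer0_handle 0.77 [329. 101.] [0.4494 0.1772 0.112 ]
chest_drawer0_handle 0.64 [ 15. 218.] [ 0.6792 -0.1604  0.112 ]
bar_mid 0.66 [275. 217.] [0.5963 0.1515 0.107 ]
bar_mid 0.44 [126. 268.] [ 0.7151 -0.0188  0.107 ]
offcut_mid 0.8 [390. 200.] [0.5397 0.2774 0.107 ]
tube_mid 0.86 [322. 245.] [0.6185 0.2166 0.103 ]
```

View pics/w4.png

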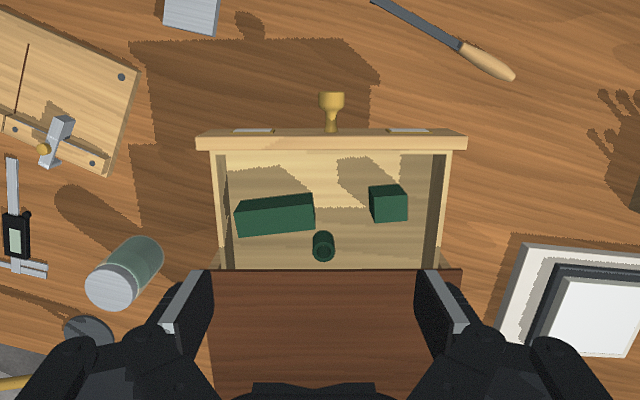

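Run:
```python
from h import *
import json
im=cv2.imread("pics/w4.png"); cv2.imwrite("pics/w4c.png",cv2.resize(im[115:280,190:450],None,fx=3,fy=3,interpolation=cv2.INTER_CUBIC))
o=robot.get_obs();p=robot.get_image("wrist");c=cam(p,o)
for l,r,z in(((200,137),(465,137),.138),((210,269),(460,269),.152)):
    a,b=atz(c,l,z),atz(c,r,z);print(a,b,np.degrees(np.arctan2(*(b-a)[1::-1])),np.linalg.norm(b-a), (a+b)[:2]/2@[.966,.2588])
```

```text
[0.50671108 0.05804213 0.138     ] [0.43657698 0.318138   0.138     ] 105.09072668592525 0.26938569678439156 0.5042858413734773
[0.64453371 0.09590288 0.152     ] [0.57317868 0.36343665 0.152     ] 104.93395476885216 0.27688600092546856 0.6475936201948772
```

View pics/w4c.png

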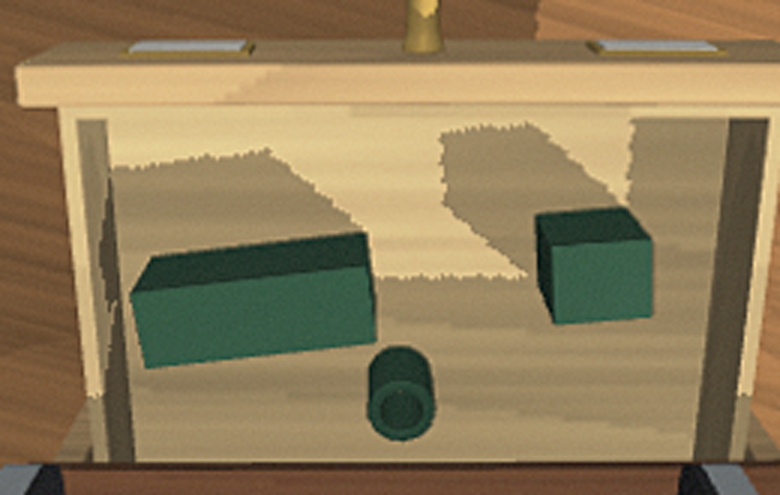

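```bash
cat > d.py <<'E'
from h import *
o=robot.get_obs();p=robot.get_image("wrist");c=cam(p,o)
P=np.array([atz(c,(x/3+190,y/3+115),.129) for x,y in((132,292),(368,263),(376,342),(146,367))])
print(P,P.mean(0)); e=P[1]-P[0]+P[2]-P[3]; print(np.degrees(np.arctan2(e[1],e[0])),[np.linalg.norm(P[i]-P[i-1]) for i in range(4)])
R=o["eef_rot"];print(np.degrees(np.arctan2(R[1][1],R[0][1])),o["tcp_pos"],o["joints"])
for n in("scene","side"):
    s=robot.get_image(n);cs=cam(s)
    for l in("bar_mid","chest_drawer0_handle","stop","saw_slot","board","holddown"):
        m=robot.mark_of(s,l)
        if m: print(n,l,m[0])
E
python3 d.py
```

```text
[[0.58204171 0.10607312 0.129     ]
 [0.54844567 0.18745868 0.129     ]
 [0.57790319 0.19845729 0.129     ]
 [0.61051279 0.11696269 0.129     ]] [0.57972584 0.15223795 0.129     ]
112.12019045500999 [np.float64(0.030482539898563716), np.float64(0.08804715767319037), np.float64(0.0314438336885524), np.float64(0.08777673587181153)]
105.03876158877826 [0.50617216 0.17705926 0.33115725] [ 2.07726500e-01  1.77576352e-01  1.45894505e+00 -9.58740966e-05
  1.50869299e+00 -1.62553979e+00]
scene bar_mid {'xy': [369.9, 229.5], 'score': 0.81}
scene chest_drawer0_handle {'xy': [415.8, 196.4], 'score': 0.68}
scene stop {'xy': [263.7, 209.2], 'score': 0.54}
scene saw_slot {'xy': [241.7, 203.6], 'score': 0.92}
scene board {'xy': [261.5, 201.9], 'score': 0.72}
scene holddown {'xy': [232.5, 186.7], 'score': 0.56}
side bar_mid {'xy': [246.1, 163.1], 'score': 0.7}
side chest_drawer0_handle {'xy': [252.0, 128.7], 'score': 0.66}
side stop {'xy': [378.2, 241.6], 'score': 0.56}
side saw_slot {'xy': [275.6, 251.5], 'score': 0.68}
side holddown {'xy': [423.8, 283.8], 'score': 0.47}
```

```bash
cat > e.py <<'E'
from h import *
import sys
np.set_printoptions(precision=4,suppress=True)
def top(fn,z):
    o=robot.get_obs();p=robot.get_image("wrist");c=cam(p,o);f=p["frame"].astype(int);cv2.imwrite("pics/"+fn,p["frame"][:,:,::-1])
    m=((f[:,:,1]>f[:,:,0]+22)&(f[:,:,1]>f[:,:,2]+8)&(f[:,:,1]>70)).astype(np.uint8)
    n,L,st,ce=cv2.connectedComponentsWithStats(m)
    for i in sorted(range(1,n),key=lambda i:-st[i,4])[:4]:
        if st[i,4]<150: continue
        q=cv2.findContours((L==i).astype(np.uint8),0,2)[0][0].reshape(-1,2)
        P=np.array([atz(c,u,z)[:2] for u in q]); r=cv2.minAreaRect((P*1000).astype(np.float32))
        print(st[i],"centre mm",np.round(r[0],1),"size",np.round(r[1],1),"ang",round(r[2],1),"px",np.round(q.mean(0)))
    print(o["tcp_pos"]); return p,c
if __name__=="__main__":
    p,c=top(sys.argv[1],.129)
    K=[ray(cam(s),robot.mark_of(s,"bar_mid")[0]["xy"]) for s in map(robot.get_image,("scene","side"))]
    m=robot.mark_of(p,"bar_mid")
    print(tri(K),tri(K+[ray(c,m[0]["xy"])]), m[0])
    for l in("stop","saw_slot","board"): print(l,robot.mark_of(p,l)[:1])
E
python3 e.py w5.png
```

```text
[ 232  210   82   34 2029] centre mm [591.2 152.1] size [31.3 89.5] ang 22.0 px [269. 226.]
[373 201  34  29 845] centre mm [543.4 274.7] size [31.4 36.6] ang 20.3 px [388. 216.]
[0.5082 0.1773 0.3328]
(array([0.5926, 0.1492, 0.1023]), np.float64(0.0015388280219141954)) (array([0.595, 0.151, 0.103]), np.float64(0.0028981832244454296)) {'xy': [274.4, 222.9], 'score': 0.61}
stop [{'xy': [64.6, 130.8], 'score': 0.64}]
saw_slot [{'xy': [13.9, 118.2], 'score': 0.6}]
board [{'xy': [25.7, 84.3], 'score': 0.77}]
```

```bash
python3 -m inch '[{"gripper":0.06,"slide":[0.0103,-0.0032,-0.016],"yaw":-0.181},{"gripper":0.06,"slide":[0.0103,-0.0032,-0.016],"yaw":-0.181},{"gripper":0.06,"slide":[0.0103,-0.0032,-0.016],"yaw":-0.181},{"gripper":0.06,"slide":[0.0103,-0.0032,-0.016],"yaw":-0.181},{"gripper":0.06,"slide":[0.0103,-0.0032,-0.016],"yaw":-0.181},{"gripper":0.06,"slide":[0.0103,-0.0032,-0.016],"yaw":-0.181},{"gripper":0.06,"slide":[0.0103,-0.0032,-0.016],"yaw":-0.181},{"gripper":0.06,"slide":[0.0103,-0.0032,-0.016],"yaw":-0.181},{"gripper":0.06,"slide":[0,0,0],"yaw":0},{"gripper":0.06,"slide":[0,0,0],"yaw":0},{"gripper":0.06,"slide":[0,0,0],"yaw":0}]'
python3 e.py w6.png
```

```text
time_s: 12.98
tcp_pos: [0.5906, 0.152, 0.2057]
eef_rot: [[-0.378, 0.926, 0.001], [0.926, 0.378, 0.0], [-0.0, 0.001, -1.0]]
contact_force: [-0.6, 0.2, -0.4]
gripper_width: 0.0452
[ 293  139   46  118 5068] centre mm [591.6 152.3] size [31.2 89.3] ang 21.9 px [316. 194.]
[ 293    0   52   32 1548] centre mm [547.3 265.9] size [31.5 17.9] ang 21.3 px [318.  19.]
[369 111  35  36 310] centre mm [616.1 218. ] size [23.1 23.5] ang 64.6 px [387. 129.]
[0.5906 0.152  0.2057]
(array([0.5964, 0.1469, 0.0973]), np.float64(0.0036155310831259245)) (array([0.5953, 0.1463, 0.0972]), np.float64(0.0038571826244797563)) {'xy': [315.0, 196.4], 'score': 0.98}
stop [{'xy': [169.0, 392.6], 'score': 0.23}]
saw_slot []
board [{'xy': [171.5, 392.6], 'score': 0.58}]
```

View pics/w6.png

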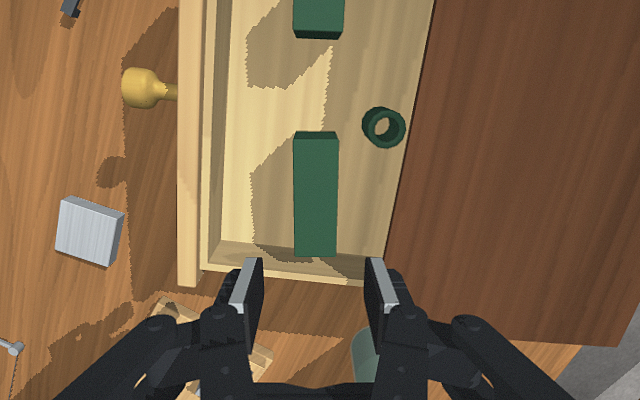

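```bash
python3 -m inch '[{"gripper":0.06,"slide":[0.001,0,-0.035],"yaw":0},{"gripper":0.06,"slide":[0,0,-0.03],"yaw":0},{"gripper":0.06,"slide":[0,0,-0.02],"yaw":0},{"gripper":0.06,"slide":[0,0,-0.015],"yaw":0},{"gripper":0.06,"slide":[0,0,0],"yaw":0}]'
python3 -m inch '[{"gripper":-1,"slide":[0,0,0],"yaw":0},{"gripper":-1,"slide":[0,0,0],"yaw":0},{"gripper":-1,"slide":[0,0,0],"yaw":0},{"gripper":-1,"slide":[0,0,0],"yaw":0}]' 40
```

```text
time_s: 14.05
tcp_pos: [0.5907, 0.1516, 0.1037]
eef_rot: [[-0.376, 0.927, -0.002], [0.927, 0.376, -0.0], [0.001, -0.002, -1.0]]
contact_force: [0.9, 0.9, 0.6]
gripper_width: 0.0453
time_s: 14.55
tcp_pos: [0.5919, 0.1518, 0.1054]
eef_rot: [[-0.376, 0.927, 0.001], [0.927, 0.376, 0.0], [-0.0, 0.001, -1.0]]
contact_force: [-0.9, -0.1, 3.0]
gripper_width: -0.0002
```

Run:
```python
from h import *
print(robot.get_obs())
p,c=shoot("wrist","w7.png");s,cs=shoot("scene","sc7.png")
im=np.zeros((600,640,3),np.uint8);im[:400]=p["frame"];im[400:,:400]=cv2.resize(s["frame"][130:270,300:580],(400,200))
cv2.imwrite("pics/c7.png",im[:,:,::-1])
```

```text
{'time_s': 14.55, 'joints': array([ 1.38020025e-01,  4.77837209e-01,  1.59611965e+00, -1.95452489e-05,
        1.06667737e+00, -2.47013573e-01]), 'joint_velocities': array([-2.15695607e-04, -2.57763626e-04, -5.50671526e-05,  4.57432974e-04,
       -4.82282096e-04,  1.27817484e-03]), 'tau': array([-2.38388556e-02, -5.47013247e+01, -2.30851650e+01, -6.41957478e-03,
       -1.12739224e-01,  2.47823955e-04]), 'tcp_pos': array([0.59190625, 0.15177231, 0.10537706]), 'eef_rot': array([[-3.75598898e-01,  9.26781831e-01,  9.51668949e-04],
       [ 9.26782286e-01,  3.75598964e-01,  1.14911689e-04],
       [-2.50947807e-04,  9.25150628e-04, -9.99999541e-01]]), 'contact_force': array([-0.93863346, -0.07164021,  3.00530951]), 'wrist_torque': array([0.03703337, 0.0965225 , 0.06326377]), 'gripper_width': -0.0002475119099179339}
```

View pics/c7.png

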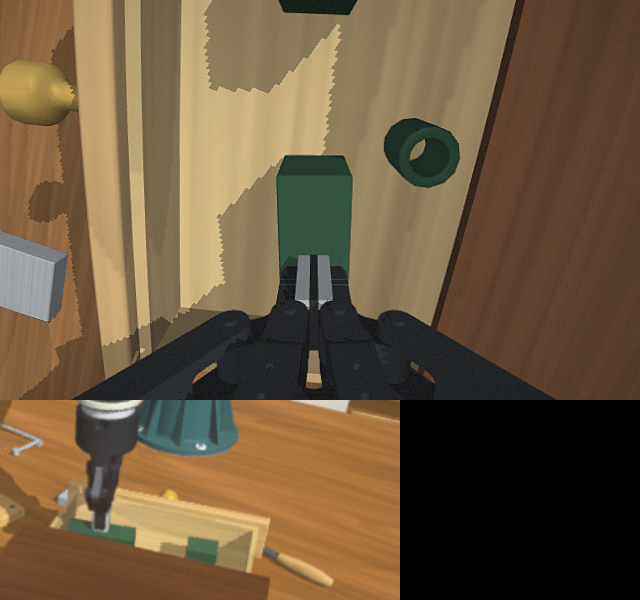

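```bash
python3 - <<'E'
from h import *
o=robot.get_obs();p=robot.get_image("wrist");c=cam(p,o)
R=np.array(o["eef_rot"]);T=np.array(o["tcp_pos"])
for k in(0,.01,.02,.03,.04,.05):
    print(k,proj(c,T-R[:,2]*k).round(),"cam side +11mm",proj(c,T-R[:,2]*k+R[:,0]*.011).round())
print(robot.grasp_offset,p["hand_eye"])
f=p["frame"].astype(int);print(f[245:310:4,314],f[255:300:6,305])
E
python3 e.py w8.png
python3 - <<'E'
import cv2;im=cv2.imread("pics/w8.png");cv2.imwrite("pics/w8c.png",cv2.resize(im[220:340,230:400],None,fx=4,fy=4,interpolation=cv2.INTER_CUBIC))
E
```

```text
0 [[314. 248.]] cam side +11mm [[314. 229.]]
0.01 [[314. 257.]] cam side +11mm [[314. 237.]]
0.02 [[314. 267.]] cam side +11mm [[314. 246.]]
0.03 [[314. 279.]] cam side +11mm [[314. 256.]]
0.04 [[314. 291.]] cam side +11mm [[314. 268.]]
0.05 [[314. 306.]] cam side +11mm [[314. 281.]]
0.0187 [[-9.05601690e-05 -9.46992690e-01 -3.21255095e-01  8.25504594e-02]
 [ 9.99999994e-01 -6.49139959e-05 -9.05420310e-05 -2.84972420e-04]
 [ 6.48886896e-05 -3.21255102e-01  9.46992690e-01 -1.66633494e-01]
 [ 0.00000000e+00  0.00000000e+00  0.00000000e+00  1.00000000e+00]]
[[50 83 64]
 [52 85 65]
 [51 83 63]
 [35 37 36]
 [31 29 33]
 [32 35 34]
 [31 31 34]
 [32 29 34]
 [38 37 37]
 [31 31 34]
 [37 38 38]
 [25 30 29]
 [38 38 40]
 [34 35 34]
 [52 53 54]
 [45 43 47]
 [37 40 37]] [[103 107 109]
 [118 124 126]
 [119 125 124]
 [117 123 121]
 [117 123 123]
 [117 121 121]
 [120 124 123]
 [115 122 122]]
[ 277  175   75  101 6021] centre mm [583.8 171.9] size [31.  47.2] ang 22.0 px [312. 213.]
[0.5919 0.1517 0.1054]
(array([0.6024, 0.1515, 0.1006]), np.float64(0.002131085829118689)) (array([0.5976, 0.1486, 0.1004]), np.float64(0.004872803527472885)) {'xy': [312.6, 252.0], 'score': 0.91}
stop []
saw_slot []
board []
```

View pics/w8c.png

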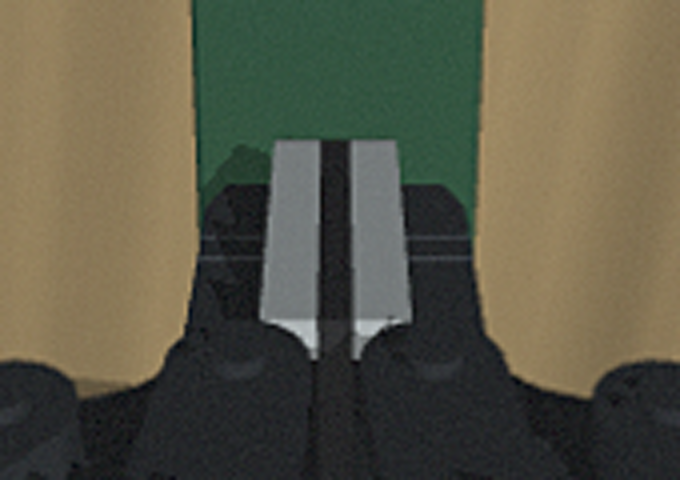

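The picture shows shut tips ~24–29 mm behind the reported TCP; they closed on top of the bar (top 129 mm, TCP 105). That also explains the knob grips riding high. So I'll work with tips = TCP + ~24 mm, and go about 22 mm lower.

```bash
python3 -m inch '[{"gripper":-1,"slide":[0,0,0.03],"yaw":0},{"gripper":0.06,"slide":[0,0,0],"yaw":0},{"gripper":0.06,"slide":[0,0,0],"yaw":0},{"gripper":0.06,"slide":[0,0,0],"yaw":0},{"gripper":0.06,"slide":[0,0,0],"yaw":0},{"gripper":0.06,"slide":[0,0,-0.02],"yaw":0},{"gripper":0.06,"slide":[0,0,-0.015],"yaw":0},{"gripper":0.06,"slide":[0,0,-0.01],"yaw":0},{"gripper":0.06,"slide":[0,0,-0.008],"yaw":0},{"gripper":0.06,"slide":[0,0,0],"yaw":0}]'
python3 -m inch '[{"gripper":-1,"slide":[0,0,0],"yaw":0},{"gripper":-1,"slide":[0,0,0],"yaw":0},{"gripper":-1,"slide":[0,0,0],"yaw":0}]' 40
```

```text
time_s: 16.4
tcp_pos: [0.5911, 0.1516, 0.0812]
eef_rot: [[-0.376, 0.927, -0.001], [0.927, 0.376, -0.0], [0.0, -0.001, -1.0]]
contact_force: [-0.2, -0.4, -0.9]
gripper_width: 0.0455
time_s: 16.77
tcp_pos: [0.5918, 0.1518, 0.0822]
eef_rot: [[-0.376, 0.927, 0.001], [0.927, 0.376, 0.0], [-0.0, 0.001, -1.0]]
contact_force: [-0.2, 0.4, 1.4]
gripper_width: 0.0316
```

```bash
python3 -m inch '[{"gripper":-1,"slide":[0,0,0.02],"yaw":0},{"gripper":-1,"slide":[0,0,0.04],"yaw":0},{"gripper":-1,"slide":[0,0,0.05],"yaw":0},{"gripper":-1,"slide":[0,0,0.03],"yaw":0},{"gripper":-1,"slide":[-0.006,-0.046,0],"yaw":-0.09},{"gripper":-1,"slide":[-0.006,-0.046,0],"yaw":-0.09},{"gripper":-1,"slide":[-0.006,-0.046,0],"yaw":-0.09},{"gripper":-1,"slide":[-0.006,-0.046,0],"yaw":-0.09},{"gripper":-1,"slide":[-0.006,-0.046,0],"yaw":-0.09},{"gripper":-1,"slide":[0,0,0],"yaw":0},{"gripper":-1,"slide":[0,0,0],"yaw":0},{"gripper":-1,"slide":[0,0,0],"yaw":0}]'
python3 b.py w9.png stop:.018 saw_slot:.018 board:0 holddown:.018
python3 - <<'E'
from h import *
for n in("scene","side"):
    s=robot.get_image(n);c=cam(s)
    for l,z in(("stop",.018),("saw_slot",.018),("holddown",.018)):
        for q in robot.mark_of(s,l)[:1]: print(n,l,round(q["score"],2),atz(c,q["xy"],z).round(4))
E
```

```text
time_s: 18.27
tcp_pos: [0.5615, -0.0772, 0.2217]
eef_rot: [[0.063, 0.998, -0.0], [0.998, -0.063, 0.0], [0.0, -0.0, -1.0]]
contact_force: [0.3, 0.2, -0.5]
gripper_width: 0.0313
cam centre [0.5666 0.005  0.3884] axis [-0.0207 -0.3202 -0.9471]
scene stop 0.6 [ 0.5853 -0.16    0.018 ]
scene saw_slot 0.6 [ 0.5824 -0.2417  0.018 ]
side stop 0.72 [ 0.5697 -0.1633  0.018 ]
side saw_slot 0.89 [ 0.5791 -0.2262  0.018 ]
side holddown 0.58 [ 0.5567 -0.3112  0.018 ]
```

View pics/w9.png

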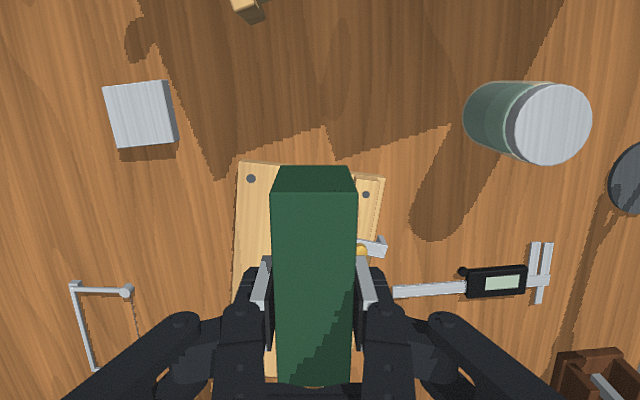

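```bash
python3 -m inch '[{"gripper":-1,"slide":[-0.009,-0.05,0],"yaw":0},{"gripper":-1,"slide":[-0.009,-0.05,0],"yaw":0},{"gripper":-1,"slide":[-0.009,-0.05,0],"yaw":0},{"gripper":-1,"slide":[-0.009,-0.05,0],"yaw":0},{"gripper":-1,"slide":[-0.009,-0.05,0],"yaw":0},{"gripper":-1,"slide":[0,0,0],"yaw":0},{"gripper":-1,"slide":[0,0,0],"yaw":0},{"gripper":-1,"slide":[0,0,0],"yaw":0},{"gripper":-1,"slide":[0,0,0],"yaw":0}]'
python3 b.py w10.png stop:.018 saw_slot:.018 board:0 holddown:.018 
python3 -c "
import cv2;im=cv2.imread('pics/w10.png');cv2.imwrite('pics/w10c.png',cv2.resize(im[0:260,200:480],None,fx=2.3,fy=2.3,interpolation=cv2.INTER_CUBIC))"
```

```text
time_s: 20.05
tcp_pos: [0.5168, -0.3271, 0.2219]
eef_rot: [[0.063, 0.998, -0.0], [0.998, -0.063, 0.0], [0.0, -0.0, -1.0]]
contact_force: [0.2, -0.2, 0.0]
gripper_width: 0.0312
cam centre [ 0.5219 -0.2448  0.3885] axis [-0.0207 -0.3204 -0.947 ]
saw_slot 0.73 [370.  66.] [ 0.5779 -0.2336  0.018 ]
board 0.77 [323.  62.] [ 0.5325 -0.227   0.    ]
holddown 0.74 [339. 149.] [ 0.5441 -0.3144  0.018 ]
```

View pics/w10c.png

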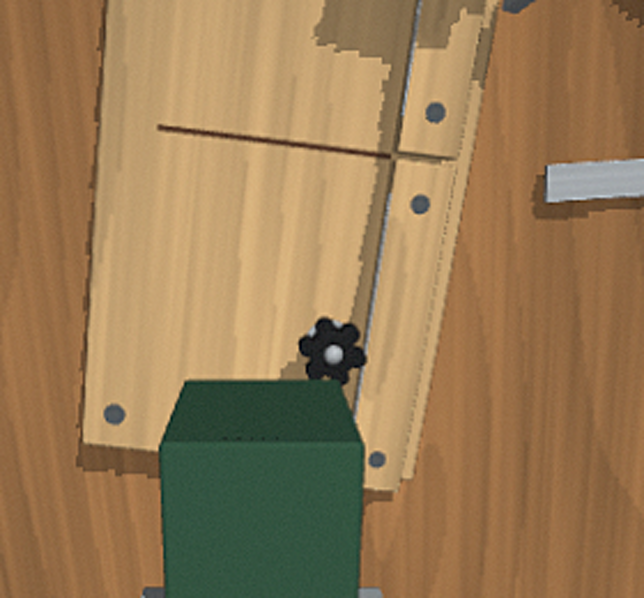

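```bash
python3 -m inch '[{"gripper":-1,"slide":[0,0.035,0],"yaw":-0.03},{"gripper":-1,"slide":[0,0.04,0],"yaw":-0.03},{"gripper":-1,"slide":[0,0,0],"yaw":0},{"gripper":-1,"slide":[0,0,0],"yaw":0},{"gripper":-1,"slide":[0,0,0],"yaw":0},{"gripper":-1,"slide":[0,0,0],"yaw":0}]'
python3 b.py w11.png stop:.018 saw_slot:.018 board:0 holddown:.018
python3 - <<'E'
import cv2
from h import *
o=robot.get_obs();p=robot.get_image("wrist");np.save("T11.npy",np.array([*o["tcp_pos"],*np.ravel(o["eef_rot"])]))
cv2.imwrite('pics/w11b.png',p["frame"][:,:,::-1])
cv2.imwrite('pics/w11c.png',cv2.resize(p["frame"][0:230,250:480,::-1],None,fx=2.6,fy=2.6,interpolation=cv2.INTER_CUBIC));print(o["tcp_pos"])
E
```

```text
time_s: 21.05
tcp_pos: [0.5166, -0.2542, 0.2217]
eef_rot: [[0.126, 0.992, -0.0], [0.992, -0.126, -0.0], [-0.0, -0.0, -1.0]]
contact_force: [0.8, 0.4, -0.3]
gripper_width: 0.0314
cam centre [ 0.5268 -0.1723  0.3883] axis [-0.0405 -0.3189 -0.9469]
stop 0.73 [364.  59.] [ 0.5783 -0.1577  0.018 ]
saw_slot 0.72 [368. 136.] [ 0.5766 -0.2342  0.018 ]
board 0.46 [360.  56.] [ 0.5772 -0.154   0.    ]
holddown 0.6 [346. 214.] [ 0.5445 -0.3172  0.018 ]
[ 0.51647085 -0.25357459  0.22170857]
```

View pics/w11c.png

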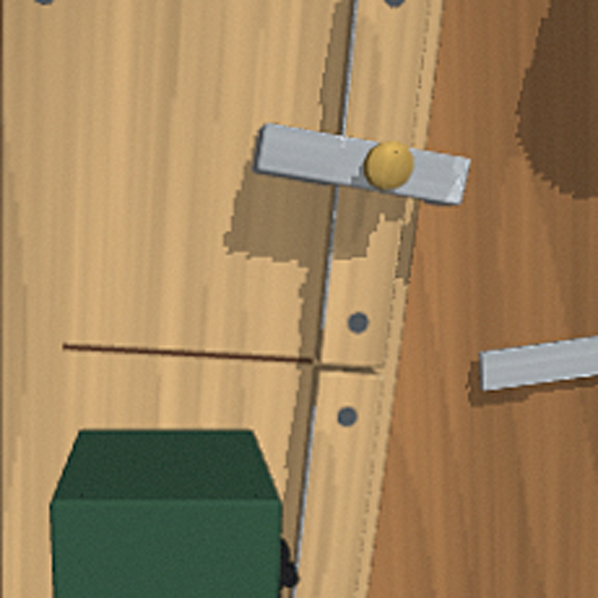

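Run:
```python
from h import *
T=np.load("T11.npy");o=dict(tcp_pos=T[:3],eef_rot=T[3:].reshape(3,3));p=robot.get_image("wrist");c=cam(p,o)
P=lambda x,y,z:atz(c,(x/2.6+250-.3,y/2.6-.3),z)[:2]*1000
d=lambda a,b:np.degrees(np.arctan2(*(b-a)[::-1]))
a,b=P(293,590,.036),P(352,0,.036);print("fence top",a,b,d(a,b)-90)
a2,b2=P(64,346,.018),P(312,360,.018);print("slot",a2,b2,d(a2,b2))
s1,s2,s0,s3=P(258,171,.044),P(333,185,.044),P(267,125,.044),P(460,205,.044);print("stop",s1,s2,s0,d(s1,s2),s3)
psi=np.radians(d(a,b)-90);x=np.array([np.cos(psi),np.sin(psi)]);y=np.array([-x[1],x[0]])
print("n: fence",a@x,b@x,"slot foot",b2@x,"board0",P(4,300,.018)@x,"y: slot",b2@y,"stop",s1@y,s2@y,s0@y,"stop x",s1@x)
F=x*(a@x);S=y*(s1@y)
C=x*(a@x-16)+y*(s1@y-45);print("psi",np.degrees(psi),"bar centre goal",C)
```

```text
fence top [ 560.23921288 -326.06524412] [ 598.95475505 -110.2005735 ] -10.167951063899807
slot [ 480.0775583  -217.63258462] [ 577.66882118 -235.50804594] -10.3796159338985
stop [ 560.51219712 -162.38361906] [ 586.36494017 -170.21840508] [ 565.09460327 -147.66809477] -16.85966020326773 [ 630.99714604 -182.23294091]
n: fence 609.0020453206878 609.0020453206877 slot foot 610.1714710992885 board0 487.02918834334395 y: slot -129.8309767452542 stop -60.883735758284715 -64.0315794553644 -45.59037464164995 stop x 580.3753385336225
psi -10.167951063899807 bar centre goal [ 564.99655655 -208.90591742]
```

The pixels and geometry agree: fence at -10.2°, face at n≈609 mm, stop face ~62–68 mm from the slot on the +y side. I'll go down 12 mm clear of both.

```bash
python3 -m inch '[{"gripper":-1,"slide":[0.0345,0.035,0],"yaw":-0.051},{"gripper":-1,"slide":[0,0,-0.05],"yaw":0},{"gripper":-1,"slide":[0,0,-0.05],"yaw":0},{"gripper":-1,"slide":[0,0,-0.05],"yaw":0},{"gripper":-1,"slide":[0,0,-0.03],"yaw":0},{"gripper":-1,"slide":[0,0,-0.015],"yaw":0},{"gripper":-1,"slide":[0,0,0],"yaw":0},{"gripper":-1,"slide":[0,0,0],"yaw":0}]'
python3 -m inch '[{"gripper":-1,"slide":[0,0,-0.003],"yaw":0},{"gripper":-1,"slide":[0,0,-0.003],"yaw":0},{"gripper":-1,"slide":[0,0,0],"yaw":0}]'
```

```text
time_s: 22.4
tcp_pos: [0.5522, -0.219, 0.0281]
eef_rot: [[0.175, 0.985, 0.002], [0.985, -0.175, -0.001], [-0.001, 0.002, -1.0]]
contact_force: [0.6, -1.4, -1.8]
gripper_width: 0.031
time_s: 22.78
tcp_pos: [0.5509, -0.2182, 0.0208]
eef_rot: [[0.175, 0.985, -0.0], [0.985, -0.175, 0.0], [0.0, -0.0, -1.0]]
contact_force: [0.4, 0.4, -1.1]
gripper_width: 0.0313
```

```bash
for i in 1; do :; done; python3 -m inch '[{"gripper":-1,"slide":[0,0,-0.003],"yaw":0},{"gripper":-1,"slide":[0,0,0],"yaw":0},{"gripper":-1,"slide":[0,0,0],"yaw":0}]';python3 -m inch '[{"gripper":-1,"slide":[0,0,-0.0015],"yaw":0},{"gripper":-1,"slide":[0,0,0],"yaw":0},{"gripper":-1,"slide":[0,0,0],"yaw":0}]';python3 -m inch '[{"gripper":-1,"slide":[0,0,-0.001],"yaw":0},{"gripper":-1,"slide":[0,0,0],"yaw":0},{"gripper":-1,"slide":[0,0,0],"yaw":0}]'
```

```text
time_s: 23.15
tcp_pos: [0.5509, -0.2183, 0.0177]
eef_rot: [[0.175, 0.985, -0.0], [0.985, -0.175, 0.0], [0.0, -0.0, -1.0]]
contact_force: [0.4, -0.5, -1.0]
gripper_width: 0.031
time_s: 23.52
tcp_pos: [0.551, -0.2183, 0.0163]
eef_rot: [[0.175, 0.985, -0.0], [0.985, -0.175, 0.0], [0.0, -0.0, -1.0]]
contact_force: [-0.6, -0.1, -1.1]
gripper_width: 0.0313
time_s: 23.9
tcp_pos: [0.5509, -0.2183, 0.0152]
eef_rot: [[0.175, 0.985, -0.0], [0.985, -0.175, 0.0], [0.0, -0.0, -1.0]]
contact_force: [0.7, 0.9, 0.1]
gripper_width: 0.0313
```

```bash
python3 -m inch '[{"gripper":-1,"slide":[0,0,-0.0007],"yaw":0},{"gripper":-1,"slide":[0,0,0],"yaw":0},{"gripper":-1,"slide":[0,0,0],"yaw":0}]';python3 -m inch '[{"gripper":-1,"slide":[0.0049,-0.0009,0],"yaw":0},{"gripper":-1,"slide":[0.003,-0.0005,0],"yaw":0},{"gripper":-1,"slide":[0,0,0],"yaw":0},{"gripper":-1,"slide":[0,0,0],"yaw":0}]'
```

```text
time_s: 24.28
tcp_pos: [0.551, -0.2183, 0.0152]
eef_rot: [[0.175, 0.985, 0.0], [0.985, -0.175, -0.0], [-0.0, 0.0, -1.0]]
contact_force: [-2.0, 2.0, 4.4]
gripper_width: 0.0309
time_s: 24.78
tcp_pos: [0.5582, -0.2195, 0.0152]
eef_rot: [[0.175, 0.985, -0.001], [0.985, -0.175, 0.0], [0.0, -0.001, -1.0]]
contact_force: [-3.9, 0.5, 7.3]
gripper_width: 0.0313
```

```bash
python3 -m inch '[{"gripper":-1,"slide":[0.002,-0.0004,0],"yaw":0},{"gripper":-1,"slide":[0,0,0],"yaw":0},{"gripper":-1,"slide":[0,0,0],"yaw":0}]';python3 -m inch '[{"gripper":-1,"slide":[0.0015,-0.0003,0],"yaw":0},{"gripper":-1,"slide":[0,0,0],"yaw":0},{"gripper":-1,"slide":[0,0,0],"yaw":0}]'
```

```text
time_s: 25.15
tcp_pos: [0.5597, -0.2198, 0.0152]
eef_rot: [[0.175, 0.985, -0.002], [0.985, -0.175, 0.0], [0.0, -0.002, -1.0]]
contact_force: [-4.6, 0.6, 8.7]
gripper_width: 0.0312
time_s: 25.52
tcp_pos: [0.5612, -0.22, 0.0152]
eef_rot: [[0.175, 0.985, -0.002], [0.985, -0.175, 0.001], [0.0, -0.002, -1.0]]
contact_force: [-4.7, 1.8, 8.5]
gripper_width: 0.0314
```

```bash
python3 -m inch '[{"gripper":-1,"slide":[0.001,-0.0002,0.0003],"yaw":0},{"gripper":-1,"slide":[0,0,0],"yaw":0},{"gripper":-1,"slide":[0,0,0],"yaw":0}]';python3 -m inch '[{"gripper":-1,"slide":[0.001,-0.0002,0],"yaw":0},{"gripper":-1,"slide":[0,0,0],"yaw":0},{"gripper":-1,"slide":[0,0,0],"yaw":0}]'
```

```text
time_s: 25.9
tcp_pos: [0.5632, -0.2205, 0.0152]
eef_rot: [[0.175, 0.985, -0.0], [0.985, -0.175, 0.0], [0.0, -0.001, -1.0]]
contact_force: [-3.6, 0.1, 5.5]
gripper_width: 0.0309
time_s: 26.28
tcp_pos: [0.5635, -0.2206, 0.0152]
eef_rot: [[0.175, 0.985, -0.002], [0.985, -0.175, 0.0], [0.0, -0.002, -1.0]]
contact_force: [-5.3, 0.8, 7.8]
gripper_width: 0.0308
```

```bash
python3 -m inch '[{"gripper":-1,"slide":[0.001,-0.0002,0],"yaw":0},{"gripper":-1,"slide":[0,0,0],"yaw":0},{"gripper":-1,"slide":[0,0,0],"yaw":0}]';python3 -m inch '[{"gripper":-1,"slide":[0.001,-0.0002,0],"yaw":0},{"gripper":-1,"slide":[0,0,0],"yaw":0},{"gripper":-1,"slide":[0,0,0],"yaw":0}]'
```

```text
time_s: 26.65
tcp_pos: [0.5643, -0.2207, 0.0152]
eef_rot: [[0.175, 0.985, -0.002], [0.985, -0.175, 0.001], [0.0, -0.002, -1.0]]
contact_force: [-5.5, 0.9, 7.6]
gripper_width: 0.0313
time_s: 27.02
tcp_pos: [0.5642, -0.2207, 0.0152]
eef_rot: [[0.175, 0.985, -0.004], [0.985, -0.175, 0.001], [0.0, -0.004, -1.0]]
contact_force: [-7.1, 0.9, 10.7]
gripper_width: 0.0312
```

```bash
python3 -m inch '[{"gripper":-1,"slide":[0.001,-0.0002,0.0005],"yaw":0},{"gripper":-1,"slide":[0,0,0],"yaw":0},{"gripper":-1,"slide":[0,0,0],"yaw":0}]';python3 -m inch '[{"gripper":-1,"slide":[0.0015,-0.0003,0],"yaw":0},{"gripper":-1,"slide":[0,0,0],"yaw":0},{"gripper":-1,"slide":[0,0,0],"yaw":0}]'
```

```text
time_s: 27.4
tcp_pos: [0.5643, -0.2207, 0.0153]
eef_rot: [[0.175, 0.985, -0.006], [0.985, -0.175, 0.002], [0.001, -0.006, -1.0]]
contact_force: [-9.5, 0.1, 9.3]
gripper_width: 0.031
time_s: 27.78
tcp_pos: [0.5643, -0.2206, 0.0153]
eef_rot: [[0.175, 0.985, -0.008], [0.985, -0.175, 0.002], [0.001, -0.008, -1.0]]
contact_force: [-11.8, 1.2, 12.7]
gripper_width: 0.0312
```

Fence contact is confirmed: TCP stalled while the force rose. I'll ease the push, then slide along the fence to the stop.

```bash
python3 -m inch '[{"gripper":-1,"slide":[-0.0015,0.0003,0.0005],"yaw":0},{"gripper":-1,"slide":[0.0007,0.0039,0],"yaw":0},{"gripper":-1,"slide":[0.0005,0.003,0],"yaw":0},{"gripper":-1,"slide":[0,0,0],"yaw":0},{"gripper":-1,"slide":[0,0,0],"yaw":0}]';python3 -m inch '[{"gripper":-1,"slide":[0.0003,0.002,0],"yaw":0},{"gripper":-1,"slide":[0,0,0],"yaw":0},{"gripper":-1,"slide":[0,0,0],"yaw":0}]';python3 -m inch '[{"gripper":-1,"slide":[0.0003,0.0015,0],"yaw":0},{"gripper":-1,"slide":[0,0,0],"yaw":0},{"gripper":-1,"slide":[0,0,0],"yaw":0}]'
```

```text
time_s: 28.4
tcp_pos: [0.5654, -0.2147, 0.0153]
eef_rot: [[0.175, 0.985, -0.006], [0.985, -0.175, 0.0], [-0.001, -0.006, -1.0]]
contact_force: [-8.5, -2.8, 5.0]
gripper_width: 0.0312
time_s: 28.78
tcp_pos: [0.5657, -0.2129, 0.0153]
eef_rot: [[0.175, 0.985, -0.006], [0.985, -0.175, 0.0], [-0.001, -0.006, -1.0]]
contact_force: [-8.6, -4.6, 4.1]
gripper_width: 0.0312
time_s: 29.15
tcp_pos: [0.566, -0.2117, 0.0153]
eef_rot: [[0.175, 0.985, -0.006], [0.985, -0.175, -0.0], [-0.001, -0.005, -1.0]]
contact_force: [-8.9, -4.9, 4.4]
gripper_width: 0.0314
```

```bash
python3 -m inch '[{"gripper":-1,"slide":[0.0003,0.0015,0],"yaw":0},{"gripper":-1,"slide":[0,0,0],"yaw":0},{"gripper":-1,"slide":[0,0,0],"yaw":0}]';python3 -m inch '[{"gripper":-1,"slide":[0.0003,0.0015,0],"yaw":0},{"gripper":-1,"slide":[0,0,0],"yaw":0},{"gripper":-1,"slide":[0,0,0],"yaw":0}]';python3 -m inch '[{"gripper":-1,"slide":[0.0003,0.0015,0],"yaw":0},{"gripper":-1,"slide":[0,0,0],"yaw":0},{"gripper":-1,"slide":[0,0,0],"yaw":0}]'
```

```text
time_s: 29.52
tcp_pos: [0.566, -0.2116, 0.0153]
eef_rot: [[0.175, 0.985, -0.006], [0.985, -0.175, -0.002], [-0.003, -0.006, -1.0]]
contact_force: [-11.3, -10.1, 3.4]
gripper_width: 0.0312
time_s: 29.9
tcp_pos: [0.566, -0.2116, 0.0154]
eef_rot: [[0.174, 0.985, -0.006], [0.985, -0.174, -0.004], [-0.005, -0.006, -1.0]]
contact_force: [-11.8, -15.5, 3.3]
gripper_width: 0.0311
time_s: 30.28
tcp_pos: [0.5661, -0.2115, 0.0155]
eef_rot: [[0.174, 0.985, -0.007], [0.985, -0.174, -0.006], [-0.007, -0.006, -1.0]]
contact_force: [-15.5, -21.0, 3.7]
gripper_width: 0.0312
```

Stop contact too. I'll ease to a gentle press, then check.

```bash
python3 -m inch '[{"gripper":-1,"slide":[-0.0012,-0.0025,-0.0002],"yaw":0},{"gripper":-1,"slide":[0,0,0],"yaw":0},{"gripper":-1,"slide":[0,0,0],"yaw":0},{"gripper":-1,"slide":[0,0,0],"yaw":0}]'
python3 - <<'E'
from h import *
np.set_printoptions(precision=4,suppress=True)
o=robot.get_obs();print(o["contact_force"],o["wrist_torque"],o["tcp_pos"])
p,c=shoot("wrist","w12.png")
S=[robot.get_image(n) for n in("scene","side")]
for l in("bar_mid","offcut_mid","tube_mid","chest_drawer0_handle","stop"):
    R=[];
    for s in S:
        m=robot.mark_of(s,l)
        if m:R.append(ray(cam(s),m[0]["xy"]));print(l,round(m[0]["score"],2),m[0]["xy"])
    if len(R)==2:print(l,*tri(R))
E
```

```text
time_s: 30.78
tcp_pos: [0.566, -0.2116, 0.0154]
eef_rot: [[0.175, 0.985, -0.005], [0.985, -0.175, -0.003], [-0.004, -0.004, -1.0]]
contact_force: [-10.8, -11.9, 3.7]
gripper_width: 0.0311
[-10.7728 -11.93     3.7328] [-1.8245  1.7875 -0.4094] [ 0.566  -0.2116  0.0154]
bar_mid 0.7 [253.3, 195.9]
bar_mid 0.81 [395.8, 246.4]
bar_mid [ 0.5752 -0.2077  0.0369] 0.0031631687393402727
offcut_mid 0.8 [441.4, 240.8]
offcut_mid 0.88 [251.7, 129.1]
offcut_mid [0.549  0.278  0.1087] 0.0005844530001233082
tube_mid 0.44 [254.4, 194.6]
tube_mid 0.52 [290.3, 128.9]
tube_mid [0.6441 0.0566 0.1896] 0.11252742065396243
chest_drawer0_handle 0.6 [415.4, 198.9]
chest_drawer0_handle 0.81 [246.8, 165.2]
chest_drawer0_handle [0.4512 0.1731 0.1104] 0.0013662220457047766
stop 0.69 [263.7, 210.1]
stop 0.47 [379.2, 240.1]
stop [ 0.5801 -0.1614  0.0149] 0.001729793955983184
```

```bash
python3 -m inch '[{"gripper":-1,"slide":[0,0,-0.0002],"yaw":0},{"gripper":-1,"slide":[0,0,0],"yaw":0},{"gripper":-1,"slide":[0,0,0],"yaw":0}]'; python3 -c "
from rig import robot
print(robot.close_job())"
```

```text
time_s: 31.8
tcp_pos: [0.566, -0.2116, 0.0154]
eef_rot: [[0.175, 0.985, -0.005], [0.985, -0.175, -0.003], [-0.004, -0.004, -1.0]]
contact_force: [-10.3, -10.7, 6.1]
gripper_width: 0.0313
the job is handed in; nothing more can be done
None
```

The top drawer is open to its stop, and the long wax bar stands on the sawing board, tight against the fence and the stop. I handed in at about 32 s of the 67 s, with the bar still gripped at a 40 N setting.

**What the last checks showed**
- **Drawer:** it resisted an 18 N pull. The camera views put the knob's travel at about 141 mm of the 142.
- **Bar seating:** the tool stopped moving while the force rose, first at the fence and then at the stop. The final push is about 8 N on the fence, 12 N on the stop and 6 N down on the bed.
- **Bar position:** the tool's contact position matched the measured fence and stop faces to within about 2 mm. The tool leans about 0.3°.
- **Offcut:** it is still in the drawer; its measured position shifted by no more than a detection error.

**What failed or disagreed**
- **Fingertips:** the real tips sit about 24 mm behind the reported tool point. Because of that, the first pull slipped off the knob after pressing on it with 39 N through the fingers, and the first grasp closed on top of the bar. I redid both lower down.
- **Tube:** the final tube detection was unreliable (low scores, and the two views disagreed), so its place is not confirmed. It stood in place in the pictures from just before I gripped the bar.
- **Not looked at:** I had used up all 12 pictures, so the final seating is confirmed by force and numbers only. I did not re-measure the saw, block, jar, file and calliper at the end.

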